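# Seat a toy wagon in the engraving jig and clamp it

## Task

Take the plain, unpainted beech wagon body and set it gently, slots down, into the channel of the engraving jig; find the two locating keys by feel, sliding the wagon along the channel until its slots drop over them, and press it down past the spring plungers until it sits solidly and fully home, without forcing it. Only then, with the wagon fully down, swing the toggle clamp's red handle all the way over to its stop so that the clamp bears on the wagon, and let go. Leave the painted wagons and everything else on the counter where they are.

Things in the scene. Friction and masses are not known exactly. Their poses are not given: they have to be found in the camera images.
- wagon_center (a point): Centre (half-way up) of the loose plain beech toy wagon body, unpainted, no wheels: 36 mm wide (x), 96 mm long (y, with a steel magnet disc 3 mm out of each end), 34 mm high, about 75 g, flat on top, z up. Two square axle slots run across its underside, 11 mm wide, 10 mm deep, 24 mm either side of the middle. Its long lower edges are bevelled. Alike both ways round.
- wagon: The whole beech wagon, origin at the centre of its underside, axes as above.
- jig: Engraving jig bolted to the counter. Origin on the counter under the middle of its channel, z up, channel along y; the toggle clamp stands beyond the channel's -y end, the +y end is open and free. Grey base plate: 110 mm in x, y from -157 to +85 mm; its top, the seat, is 14 mm above the counter. A wagon pressed or pushed on the jig with over about 40 N by hand (65 N of contact in all, springs and knocks included) is damaged.
- seat_mid (a point): Middle of the seat, on the channel floor (jig x 0, y 0, z 14 mm). Dark steel rails either side: 14 mm high above the seat, 14 mm thick, y -62 to +62 mm, inner faces at x = +-19.2 mm (1.2 mm play each side of the wagon). A wagon fully home lies flat on the seat, its centre 31 mm and its top 48 mm above the counter, and stays by itself.
- rail_mid (a point): Point over the channel's middle, level with the rail tops (z 28 mm). Two square brass cross keys stand on the seat, 8 mm wide, 8 mm high, 48 mm apart along y, on an insert locked hard anywhere up to 12 mm either way of the middle: where is NOT reported. A wagon whose slots are not over the keys rides on them, 8 mm too high; over them it has 1.5 mm play each way.
- plungers_mid (a point): In the channel's middle, between four steel spring plungers (two in each rail at y = +-4.5 mm, 6 mm above the seat) that stick 2.6 mm into the channel and bear on the wagon's bevelled lower edges. A wagon whose slots have dropped over the keys still hangs on them, 2 to 6 mm high, perhaps leaning, until its top is pressed with about 5 to 17 N; then it goes down solid.
- clamp_handle (a joint): Angle of the clamp's handle (rad) about the jig's x direction: 1.2 to 1.45 at the start (open: handle nearly upright, clamp arm upright and clear of the channel), 0 when fully closed (handle level, pointing to the jig's -y, at its stop). It is stiff and stays where it is left, so the closed clamp holds. Swinging it takes about 7 N at the grip, 12 N over the last 0.06 rad as the foot bears on the wagon.
- clamp_arm (a joint): Angle of the clamp arm (rad), driven by the handle through a toggle link: 1.17 times the handle's angle, 1.4 to 1.7 open (upright), 0 closed (level, its rubber foot on the wagon's top at jig y -22 mm with about 6 N). Pivot at jig y -88, z 66 mm; the upright arm reaches to 150 mm above the counter.
- handle_pivot (a point): Pivot of the clamp handle, in jig axes at x 0, y -130 mm, z 78 mm.
- handle_grip (a point): Middle of the outer part of the handle's red plastic grip, 100 mm from the handle's pivot. The red grip is 18 mm wide along the jig's x, 15 mm thick, and reaches from 49 to 127 mm from the pivot. With handle angle h it lies, in jig axes from the pivot, at y = -100 mm cos h, z = +100 mm sin h. It can be pinched from above across its width and led along its arc.
- red_wagon_center (a point): Centre of the loose finished red wagon with wheels, 96 x 47 x 38 mm; a bystander.
- blue_wagon_center (a point): Centre of the loose finished blue wagon with wheels, 96 x 47 x 38 mm; a bystander.
- varnish_jar: Loose amber jar with yellow lid, 56 mm across, 75 mm high, origin under its centre; a bystander.
- pen_cup: Loose blue ceramic cup, 68 mm across, 85 mm high, origin under its centre; a bystander.
- peg_doll: Loose green wooden peg doll, 28 mm across, 63 mm high, origin under its centre; a bystander.
- mallet: Loose wooden mallet, 200 mm long, lying on the counter; a bystander.
- dust_brush: Loose wooden dusting brush, 180 mm long, lying on the counter; a bystander.
Mind the look-alikes: they are no part of the job. What is shaped like the wagon but purple or yellow is not meant.

How it is judged (in metres and radians):
On the way:
1. the beech wagon sits fully down in the channel, over both keys and level, while the clamp is still open (z of wagon_center in the frame of jig below 0.0325 m and x of wagon_center in the frame of jig between -0.005 and 0.005 m and y of wagon_center in the frame of jig between -0.016 and 0.016 m and angle between wagon's own z axis and vertical below 0.05 rad and angle between the y axis of wagon and the y axis of jig, either way round below 0.06 rad and value of joint clamp_handle above 0.7 rad), for 0.4 s.
At the end, for the whole second after the job is handed in: The beech wagon rests fully home over the keys: centre under 1.5 mm above its seated height, within 5 mm across and 16 mm along the channel's middle, level within 0.05 and in line within 0.06 rad; the clamp is closed on it (handle joint under 0.05 rad) (z of wagon_center in the frame of jig below 0.0325 m and x of wagon_center in the frame of jig between -0.005 and 0.005 m and y of wagon_center in the frame of jig between -0.016 and 0.016 m and angle between wagon's own z axis and vertical below 0.05 rad and angle between the y axis of wagon and the y axis of jig, either way round below 0.06 rad and value of joint clamp_handle below 0.05 rad and linear speed of wagon below 0.02 m/s); the robot touches nothing.
It fails at once if the wagon and the jig are pressed on each other with more than 65 N in all (contact force between wagon and jig above 65 N).
It fails at once if the clamp is brought down on the wagon while it is not fully down (value of joint clamp_arm below 0.12 rad and z of wagon_center in the frame of jig above 0.0335 m and horizontal distance between wagon_center and jig below 0.06 m).
It fails at once if the wagon is dropped or flung instead of being set down (contact force between the fingers and wagon below 0.05 N and linear speed of wagon above 0.55 m/s).
It fails at once if a painted wagon or another bystander is shifted by more than 25 mm (distance of any of red_wagon_center, blue_wagon_center, varnish_jar, pen_cup, peg_doll, mallet, dust_brush from where it was at the start of the episode above 0.025 m).
It also fails if it takes over 69 s, if anything falls off the work surface, if the arm or the gripper's body presses on something with over 40 N, if the wrist force passes 120 N, or if a joint passes its speed limit or range.

## Robot

A 6-joint arm with a two-finger parallel gripper is mounted at the origin on the work surface. World frame = base frame: x ahead of the robot, y to its left, z up, the work surface at z = 0. Lengths are in mm, angles in rad, forces in N, time in s.
With the tool pointing down it reaches from about 350 to 775 mm from the base axis. Payload 7.3 kg.
Tool frame: the origin (TCP) lies at the very end of the fingers, on their centre line; the grasp point (between the pads) lies 19 mm behind it (bot.grip_point_offset is the distance from the TCP to the grasp point, in mm); z points along the fingers, y is the line along which they close (so a half turn about z gives the same grasp; the last joint's range is limited). The gripper opens to 92 mm and grips with 3 to 60 N. Pads are 19 mm wide; open, the fingers measure 130 mm over their backs; the gripper's body (75 mm by 190 mm) begins 47 mm behind the grasp point.
Start: joints at [-1.442, 0.342, 1.524, -0, 1.275, -0.146], TCP at [142.483, -505.315, 226.741] pointing down, gripper open.
Joint ranges: [-2.53, 2.53], [-0.77, 2.02], [0.04, 2.7], [-1, 4.14], [0.28, 2.66], [-3.11, 3.11]. Speed limits (rad/s): [2.57, 2.57, 3.14, 3.14, 3.14, 3.14].

## Interface

Orientations are given as [roll, pitch, yaw] about the fixed x, y, z axes, in that order (R = Rz(yaw) Ry(pitch) Rx(roll)).
In Python, from plant import bot gives the robot as it stands. The module is installed in compiled form; this text tells all that it offers.
- The arm moves only by the shell command python3 -m jog 'ROWS' [OPENING]. ROWS is JSON, a list of rows, each a list of 6 numbers: the shift along the tool's x, y, z in mm, then the turn, a rotation vector about the tool's x, y, z in rad. In form: [[dx, dy, dz, rx, ry, rz], ...]. A call has 1 to 12 rows; each row shifts and turns the commanded pose from where the row before left it, along the tool's axes as they then stand; what a row does not reach is not made up. A row lasts 1/10 s, in which the tool goes at most 50 mm and 8.59 degrees, less where a joint would pass 70% of its speed; a pose out of reach is approached as far as the arm can. A call with a gripper value outside its range is refused whole. OPENING is the opening in per cent of the stroke, from 0 (shut) to 100 (fully open), set as the call begins (- or left out, the last holds). The fingers move at their own pace and stop on an object; the grip force is fixed at half the most. Time passes only in rows, so rows that do not move let the fingers close. It gives the time, the measured TCP pose, the force, the opening and the grip force at its end, in the units of the state.
- bot.get_obs(): the state, without advancing time (a new reading comes with each control period).
- bot.capture(name): name is "scene" or "top" or "wrist"; returns the picture (400x640x3 uint8, red, green, blue); there is no depth.
- bot.camera_model(name): a dict with "fx", "fy", "cx", "cy" (pixels), "dist_coeffs" ([k1, k2, p1, p2, k3] as OpenCV has them; the pictures are not rectified), "position" and "orientation" of the camera in the world; the wrist camera has in their place "T_tool_cam" (4x4, takes a point from camera to tool coordinates, whose origin is the TCP and whose axes are the flange's). Camera axes: x right, y down, z forward; pixel columns grow to the right and rows downward; lengths in mm; the calibration is good to about 2 mm. A picture is of the moment at which its call begins: read the wrist's pose just before it. camera_model takes no time and is no camera call.
- bot.close_job(): hands the job in; it is judged then, once.
Trained networks look in the newest picture that a camera, given by its name, has taken for a name from the list of things; names that differ only in an ending like _2 or _b are one class to them, and where a whole thing is asked for, a point or a joint stands for the part that bears it (a point fixed in the world has none). Each returns a list of dicts, best first, with "p" (0 to 1); they miss things now and then, are a little off and sometimes report something else, mostly with a low value. They report only what shows in the picture. A call takes as long as a camera call. They do not tell look-alikes from the thing itself.
- bot.outline_of(target, camera): "mask" (400x640 bool, what is visible of it) and "pixel" ([column, row] in pixels, amid what is visible of it).
The state is a dict: "time": time; "joint_positions": joint angles; "dq": joint speeds; "tau": joint torques, N m; "tool_pos": TCP position; "tcp_rot": TCP orientation; "contact_force": force on the tool from outside, world axes, zero at the start; "moment": the same for the moment, N m; "grip_width": finger opening in mm; "finger_force": force on a finger pad.
Only numpy, scipy, OpenCV 4.12 (cv2) and the standard library are available. Lean on these libraries where they do the work, as an engineer would, in place of code of your own. Each camera call takes 0.05 s, during which the arm holds its last target. There are 200 camera calls.

## Working session

There is one attempt and no reset: what is moved stays moved. The work goes in short steps, Python scripts to look and compute and a shell command to move; the robot and the scene stay as the last step left them, time stands still between calls to the robot, and variables do not carry over. Pictures are saved under pics/ and viewed, at most 11 in all, crops included, and the job is handed in when it is done.

```bash
mkdir -p pics; cat > h.py <<'E'
import numpy as np, cv2, json
from scipy.spatial.transform import Rotation as R
from plant import bot
def cam(name, obs=None):
    m=bot.camera_model(name)
    K=np.array([[m['fx'],0,m['cx']],[0,m['fy'],m['cy']],[0,0,1.]]);d=np.array(m['dist_coeffs'],float)
    if 'T_tool_cam' in m:
        o=obs or bot.get_obs(); T=np.eye(4);T[:3,:3]=R.from_euler('xyz',o['tcp_rot']).as_matrix();T[:3,3]=o['tool_pos']
        T=T@np.array(m['T_tool_cam'])
        return K,d,T[:3,:3],T[:3,3]
    o=np.array(m['orientation'],float)
    Rm=o if o.shape==(3,3) else (R.from_euler('xyz',o).as_matrix() if o.size==3 else R.from_quat(o).as_matrix())
    return K,d,Rm,np.array(m['position'],float)
def toplane(c,pix,z):
    K,d,Rm,p=c
    u=cv2.undistortPoints(np.array(pix,float).reshape(-1,1,2),K,d).reshape(-1,2)
    r=np.c_[u,np.ones(len(u))]@Rm.T
    return p+r*((z-p[2])/r[:,2])[:,None]
def proj(c,P):
    K,d,Rm,p=c
    q=(np.atleast_2d(P)-p)@Rm
    return cv2.projectPoints(q,np.zeros(3),np.zeros(3),K,d)[0].reshape(-1,2)
def save(img,n): cv2.imwrite('pics/'+n,cv2.cvtColor(img,cv2.COLOR_RGB2BGR))
E
python3 - <<'E'
from h import *
print(bot.get_obs()); print(bot.camera_model('top')); print(bot.camera_model('scene'));print(bot.camera_model('wrist'))
t=bot.capture('top');s=bot.capture('scene');save(t,'top.png');save(s,'scene.png')
for c in('top','scene'):
  for n in('wagon','jig','clamp_handle','red_wagon_center','blue_wagon_center','varnish_jar','pen_cup','peg_doll','mallet','dust_brush'):
    print(c,n,[(round(r['p'],2),np.round(r['pixel']).tolist(),int(r['mask'].sum())) for r in bot.outline_of(n,c)[:4]])
E
```

```text
{'time': 0.0, 'joint_positions': array([-1.44198327e+00,  3.42730235e-01,  1.52502130e+00,  1.14803357e-05,
        1.27536826e+00, -1.46016914e-01]), 'dq': array([ 0.00059061, -0.00012193, -0.0011356 , -0.00021578, -0.00183946,
        0.00116579]), 'tau': array([ 2.49384168e-03, -4.31240773e+01, -2.44221818e+01,  7.18382397e-02,
        5.60151483e-02, -1.67028834e-04]), 'tool_pos': array([ 142.44063434, -504.89244359,  226.03955634]), 'tcp_rot': array([-3.14008336e+00, -2.33057770e-04,  2.74826440e-01]), 'contact_force': array([-0.14685705,  0.05103554, -0.50464861]), 'moment': array([ 0.00370619, -0.02622199,  0.03684579]), 'finger_force': 0.0, 'grip_width': 91.79236723388954}
{'fx': 457.7332844801779, 'fy': 457.7332844801779, 'cx': 315.9533779928173, 'cy': 205.028487021276, 'dist_coeffs': array([-0.01702847,  0.        ,  0.        ,  0.        ,  0.        ]), 'position': array([ 319.71417728,  -72.64704765, 1499.72284384]), 'orientation': array([-2.97746006,  0.01264635, -1.59809145])}
{'fx': 453.73954480175166, 'fy': 453.73954480175166, 'cx': 320.9547818300017, 'cy': 193.3556
[... 1250 characters left out ...]
_doll [(0.59, [416.0, 176.0], 479)]
top mallet [(0.59, [425.0, 236.0], 604), (0.3, [320.0, 220.0], 2509)]
top dust_brush [(0.72, [418.0, 177.0], 551), (0.2, [336.0, 152.0], 304)]
scene wagon [(0.76, [370.0, 249.0], 386), (0.69, [369.0, 288.0], 523), (0.52, [411.0, 216.0], 340)]
scene jig [(0.96, [320.0, 207.0], 2368)]
scene clamp_handle [(0.57, [295.0, 162.0], 153)]
scene red_wagon_center [(0.83, [417.0, 251.0], 517)]
scene blue_wagon_center [(0.68, [402.0, 276.0], 562)]
scene varnish_jar [(0.59, [254.0, 222.0], 377)]
scene pen_cup [(0.67, [318.0, 288.0], 719)]
scene peg_doll [(0.5, [289.0, 263.0], 116)]
scene mallet [(0.9, [281.0, 155.0], 405)]
scene dust_brush [(0.87, [236.0, 173.0], 383)]
```

```bash
python3 - <<'E'
import cv2
t=cv2.imread('pics/top.png')[110:310,160:460];cv2.imwrite('pics/topc.png',cv2.resize(t,(800,533),interpolation=cv2.INTER_CUBIC))
E
```

```text
(no output)
```

View pics/topc.png

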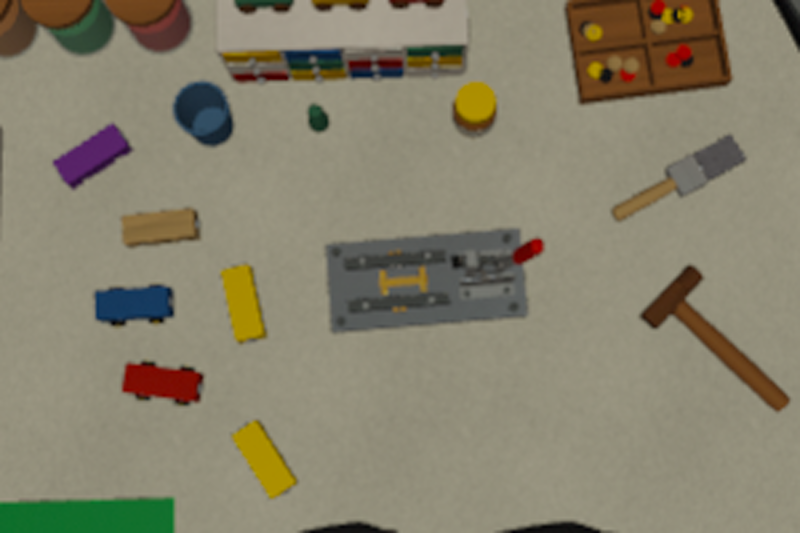

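View pics/scene.png

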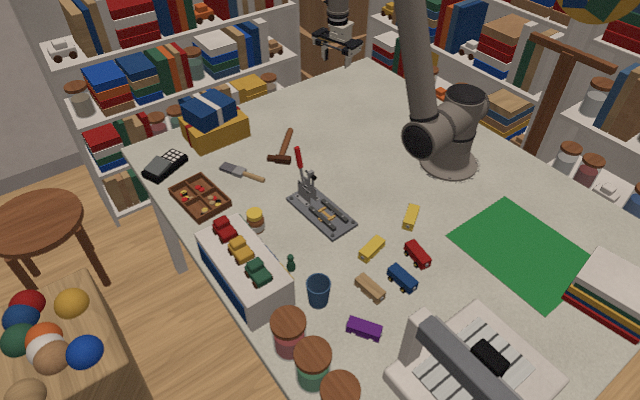

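The top picture (crop scaled 2.67×) shows the candidates: beech at top px (220,196), purple (196,165), yellow (250,224) and (260,283), blue (211,224), red (220,250). Only (220,196) is unpainted wood, so that is the one. The jig is at (320,212), and its red handle is at the right end.

```bash
python3 - <<'E'
from h import *
t=bot.capture('top');c=cam('top')
for n,z,px in(('wagon',34,(220,196)),('jig',14,(320,212))):
  for r in bot.outline_of(n,'top'):
    if np.hypot(*(np.array(r['pixel'])-px))<12:
      ys,xs=np.nonzero(r['mask']);P=toplane(c,np.c_[xs,ys],z)[:,:2].astype(np.float32)
      (ce,sz,a)=cv2.minAreaRect(P);b=cv2.boxPoints((ce,sz,a));print(n,r['p'],ce,sz,a);print(b.round());break
# jig corners from crop picks
cr=np.array([[328,245],[520,230],[527,315],[333,332]])*.375+[160,110]
print(toplane(c,cr,14).round())
for n,p in(('jar',(475,105)),('cup',(205,110)),('doll',(318,118)),('blue',(134,303)),('yellow',(243,303)),('purple',(92,156)),('red',(162,382)),('handle',(530,250)),('display',(345,70))):
  print(n,toplane(c,np.array([p])*.375+[160,110],40).round())
E
```

```text
wagon 0.57 (602.7402954101562, 253.5908203125) (44.72554016113281, 96.20416259765625) 5.54155158996582
[[576. 299.]
 [585. 204.]
 [630. 208.]
 [620. 304.]]
jig 0.95 (532.3768310546875, -82.62428283691406) (116.38207244873047, 272.32275390625) 4.013562202453613
[[ 465.   49.]
 [ 484. -223.]
 [ 600. -214.]
 [ 581.   57.]]
[[ 580.   48.   14.]
 [ 592. -190.   14.]
 [ 486. -194.   14.]
 [ 472.   43.   14.]]
jar [[ 746. -139.   40.]]
cup [[750. 196.  40.]]
doll [[735.  56.  40.]]
blue [[511. 281.  40.]]
yellow [[507. 149.  40.]]
purple [[695. 336.  40.]]
red [[415. 247.  40.]]
handle [[ 562. -199.   40.]]
display [[796.  21.  40.]]
```

```bash
cat >> h.py <<'E'
def go(x,y,z,yaw=None):
    "total tool-frame shift, then turn about tool z, to a tool-down target"
    o=bot.get_obs();Rm=R.from_euler('xyz',o['tcp_rot']).as_matrix()
    d=Rm.T@(np.array([x,y,z])-o['tool_pos'])
    y0=np.arctan2(Rm[1,0],Rm[0,0])
    tgt=R.from_euler('xyz',[np.pi,0,y0 if yaw is None else yaw])
    rv=(R.from_matrix(Rm).inv()*tgt).as_rotvec()
    print('t',round(o['time'],2),'pos',o['tool_pos'].round(1),'yaw',round(y0,3),'F',o['contact_force'].round(1),'shift',d.round(1),'turn',rv.round(3))
E
python3 -c "
from h import *
go(560,-60,230,1.66)
go(602,253,230,1.66)"
```

```text
t 1.25 pos [ 142.5 -505.3  226.7] yaw 0.275 F [-0.4  0.4 -1.1] shift [ 522.7 -315.3   -3.3] turn [ 0.     0.    -1.385]
t 1.25 pos [ 142.5 -505.3  226.7] yaw 0.275 F [-0.4  0.4 -1.1] shift [ 648.1 -605.1   -3.3] turn [ 0.     0.    -1.385]
```

```bash
python3 -m jog '[[43,-26,0,0,0,0],[43,-26,0,0,0,0],[43,-26,0,0,0,0],[43,-26,0,0,0,0],[43,-26,0,0,0,0],[43,-26,0,0,0,0],[43,-26,0,0,0,0],[43,-26,0,0,0,0],[43,-26,0,0,0,0],[43,-26,0,0,0,0],[43,-26,0,0,0,0],[43,-26,0,0,0,0]]' 100
python3 -m jog '[[0,0,0,0,0,-0.139],[0,0,0,0,0,-0.139],[0,0,0,0,0,-0.139],[0,0,0,0,0,-0.139],[0,0,0,0,0,-0.139],[0,0,0,0,0,-0.139],[0,0,0,0,0,-0.139],[0,0,0,0,0,-0.139],[0,0,0,0,0,-0.139],[0,0,0,0,0,-0.139],[0,0,0,0,0,0]]'
python3 - <<'E'
from h import *
o=bot.get_obs();w=bot.capture('wrist');save(w,'w1.png')
go(602,253,230,1.66)
E
```

```text
time: 2.45
tool_pos: [553.6, -65.4, 226.8]
tcp_rot: [3.141, -0.0, 0.275]
contact_force: [0.8, -1.0, 0.3]
grip_width: 91.9
finger_force: 0.0
time: 3.55
tool_pos: [552.4, -67.2, 226.7]
tcp_rot: [-3.142, 0.0, 1.666]
contact_force: [-0.6, -0.3, 0.4]
grip_width: 91.6
finger_force: 0.0
t 3.6 pos [552.4 -67.2 226.7] yaw 1.662 F [-0.3  0.2 -0.3] shift [314.3  78.5  -3.4] turn [-0.     0.     0.002]
```

View pics/w1.png

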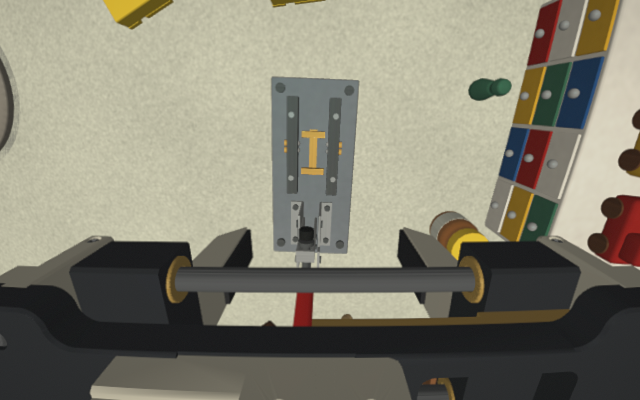

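The wrist picture looks down on the jig. The plate corners are at about (272,77), (358,80) and (347,253); the brass keys are at rows 134 and 171. I'll enlarge it to read exact pixels.

```bash
python3 - <<'E'
import cv2
t=cv2.imread('pics/w1.png')[68:260,260:370];cv2.imwrite('pics/w1c.png',cv2.resize(t,(330,576),interpolation=cv2.INTER_CUBIC))
E
```

```text
(no output)
```

View pics/w1c.png

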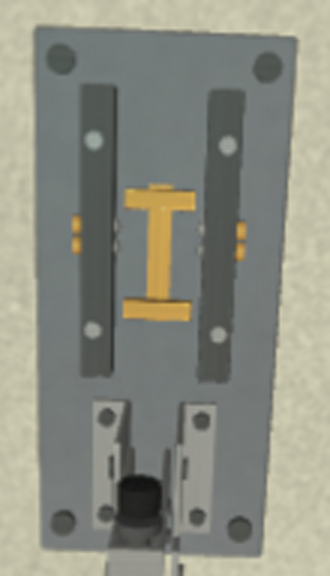

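```bash
python3 - <<'E'
from h import *
from scipy.optimize import least_squares
c=cam('wrist')
J=[[-55,85,14],[55,85,14],[55,-157,14],[-55,-157,14],[-33.2,62,28],[-19.2,62,28],[-33.2,-62,28],[-19.2,-62,28],[19.2,62,28],[33.2,62,28],[19.2,-62,28],[33.2,-62,28]]
px=np.array([[35,27],[296,38],[261,556],[41,549],[82,85],[116,85],[82,376],[112,377],[211,90],[245,92],[198,381],[230,382]])/3.+[260,68]
J=np.array(J,float)
def W(p,Q):
    q=np.array(Q,float).copy();a=p[2];M=np.array([[np.cos(a),-np.sin(a)],[np.sin(a),np.cos(a)]])
    q[:,:2]=q[:,:2]@M.T+p[:2];return q
f=lambda p:(proj(c,W(p,J)+[0,0,p[3]])-px).ravel()
s=least_squares(f,[530,-37,.05,0],loss='soft_l1');print(s.x);print(s.fun.reshape(-1,2).round(1))
k=toplane(c,np.array([[160,200],[156,310]])/3.+[260,68],22+s.x[3])[:,:2]-s.x[:2]
a=s.x[2];print('keys in jig',k@np.array([[np.cos(a),-np.sin(a)],[np.sin(a),np.cos(a)]]))
go(602,253,230,1.66)
E
```

```text
[ 5.33697088e+02 -3.70609440e+01  5.08235783e-02 -3.45061113e+00]
[[-0.2 -0. ]
 [ 0.7 -0.1]
 [ 0.1  0.1]
 [ 0.1 -0.2]
 [-0.   0. ]
 [ 0.1  0.4]
 [-0.3  0. ]
 [ 0.1  0.1]
 [-0.2  0. ]
 [-0.1 -0.1]
 [-0.  -0.2]
 [-0.3 -0.1]]
keys in jig [[ -0.29437102  16.46338113]
 [ -0.69587991 -31.76632151]]
t 3.6 pos [552.4 -67.2 226.7] yaw 1.662 F [-0.3  0.2 -0.3] shift [314.3  78.5  -3.4] turn [-0.     0.     0.002]
```

```bash
python3 -m jog '[[39,10,0,0,0,0],[39,10,0,0,0,0],[39,10,0,0,0,0],[39,10,0,0,0,0],[39,10,0,0,0,0],[39,10,0,0,0,0],[39,10,0,0,0,0],[41,8,0,0,0,0],[0,0,0,0,0,0]]'
python3 - <<'E'
from h import *
w=bot.capture('wrist');save(w,'w2.png');c=cam('wrist')
for r in bot.outline_of('wagon','wrist'):
  ys,xs=np.nonzero(r['mask']);P=toplane(c,np.c_[xs,ys],34)[:,:2].astype(np.float32)
  print(r['p'],np.round(r['pixel']),cv2.minAreaRect(P),w[ys,xs].mean(0))
cv2.imwrite('pics/w2c.png',cv2.resize(w[60:300,200:460,::-1],None,fx=2,fy=2,interpolation=cv2.INTER_CUBIC))
E
```

```text
time: 4.5
tool_pos: [600.0, 257.8, 225.9]
tcp_rot: [-3.141, -0.002, 1.666]
contact_force: [-0.0, 0.2, -0.7]
grip_width: 91.8
finger_force: 0.0
0.96 [268. 237.] ((516.2838134765625, 156.07281494140625), (87.53177642822266, 45.97187423706055), 11.955366134643555) [184.55369128 157.66191275  49.2114094 ]
0.94 [148. 234.] ((347.4071044921875, 143.57762145996094), (79.2163314819336, 34.11893844604492), 30.600648880004883) [163.06965762 140.22077922  50.39197166]
0.73 [333. 174.] ((608.314208984375, 254.25338745117188), (35.400203704833984, 92.01622772216797), 5.008838653564453) [169.92036753 141.79632466  96.4287902 ]
0.57 [412. 116.] ((698.2000732421875, 337.40069580078125), (41.25507354736328, 92.90050506591797), 33.073307037353516) [107.15574096  59.21176003 126.64918554]
```

View pics/w2c.png

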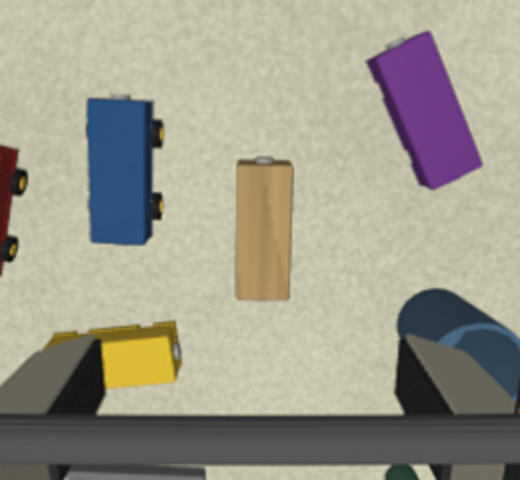

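Beech is in the centre of the crop, with its top-face corners at about (237,163), (293,163), (289,299) and (236,299). It is plain wood with a steel disc at its end, so it is confirmed. Blue is to its left and purple to its right. The keys' middle appears to lie at about jig y = -7.7.

```bash
python3 - <<'E'
from h import *
c=cam('wrist')
P=toplane(c,np.array([[237,164],[293,164],[289,299],[236,299]])/2.+[200,60],34-3.4)[:,:2]
print(P,P.mean(0));d=(P[0]+P[1]-P[2]-P[3])/2;print('len',np.hypot(*d),'yaw',np.arctan2(-d[0],d[1]), 'w',P[1]-P[0])
go(*P.mean(0),25,1.571+np.arctan2(-d[0],d[1]))
E
```

```text
[[587.77197772 292.53198762]
 [622.65908678 295.80967214]
 [630.35784848 206.30847947]
 [594.87723306 202.98787228]] [608.91653651 249.40950288]
len 89.82814319451269 yaw 0.0824954257061708 w [34.88710906  3.27768452]
t 4.6 pos [600.3 253.4 226.1] yaw 1.664 F [-0.1 -0.3  0.6] shift [ -4.7   8.4 201.1] turn [-0.001  0.001  0.011]
```

```bash
python3 -m jog '[[-4,8,40,0,0,0.01],[0,0,40,0,0,0],[0,0,40,0,0,0],[0,0,40,0,0,0],[0,0,25,0,0,0],[0,0,15,0,0,0],[0,0,8,0,0,0],[0,0,0,0,0,0]]'
python3 - <<'E'
from h import *
go(608.9,249.5,18)
E
```

```text
time: 5.4
tool_pos: [609.1, 248.8, 18.6]
tcp_rot: [-3.141, 0.0, 1.653]
contact_force: [0.0, 0.5, -0.5]
grip_width: 91.9
finger_force: 0.0
t 5.4 pos [609.1 248.8  18.6] yaw 1.653 F [ 0.   0.5 -0.5] shift [ 0.7 -0.1  0.6] turn [-0.  0. -0.]
```

```bash
python3 -m jog '[[0,0,0,0,0,0],[0,0,0,0,0,0],[0,0,0,0,0,0],[0,0,0,0,0,0],[0,0,0,0,0,0],[0,0,0,0,0,0],[0,0,0,0,0,0],[0,0,0,0,0,0]]' 20
python3 -m jog '[[0,0,-10,0,0,0],[0,0,-20,0,0,0],[0,0,-30,0,0,0],[0,0,-40,0,0,0],[0,0,-40,0,0,0],[0,0,-40,0,0,0],[0,0,0,0,0,0]]'
python3 - <<'E'
from h import *
s=bot.capture('wrist');save(s,'w3.png')
a=.051
p=np.array([533.7,-37.1])+(-7.6)*np.array([-np.sin(a),np.cos(a)])
print(p);go(*p,198,1.571+a)
E
```

```text
time: 6.2
tool_pos: [609.0, 249.5, 18.7]
tcp_rot: [3.142, 0.0, 1.655]
contact_force: [0.6, -0.2, 0.4]
grip_width: 35.5
finger_force: 30.0
time: 6.9
tool_pos: [611.7, 250.4, 206.6]
tcp_rot: [3.129, -0.002, 1.655]
contact_force: [1.3, 1.0, -0.3]
grip_width: 35.6
finger_force: 30.0
[534.087432   -44.69011834]
t 6.95 pos [610.4 250.  203.1] yaw 1.655 F [-0.7 -0.3 -0.4] shift [-287.2 -100.8    3.9] turn [ 0.007 -0.001  0.033]
```

View pics/w3.png

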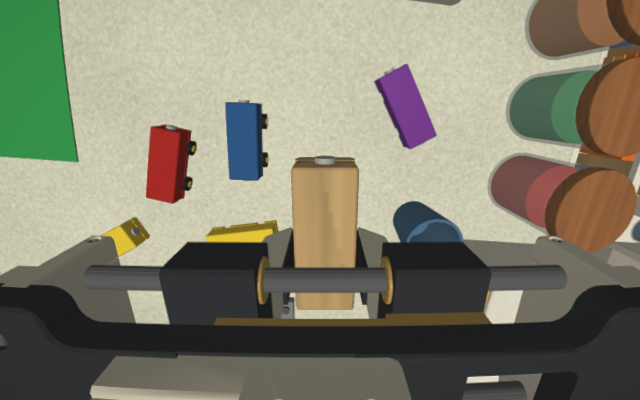

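```bash
python3 - <<'E'
from h import *
m=bot.camera_model('wrist');T=np.array(m['T_tool_cam']);K,d,_,_=cam('wrist')
def tool(px,z):
    u=cv2.undistortPoints(np.array(px,float).reshape(-1,1,2),K,d).reshape(-1,2);r=np.c_[u,np.ones(len(u))]@T[:3,:3].T
    return T[:3,3]+r*((z-T[2,3])/r[:,2])[:,None]
for z in(-15.3,-12): print(tool([[293,166],[357,166],[297,309],[354,309]],z).round(1))
E
```

```text
[[ 51.4 -17.3 -15.3]
 [ 51.4  15.8 -15.3]
 [-37.7 -17.9 -15.3]
 [-37.7  17.2 -15.3]]
[[ 50.8 -17.6 -12. ]
 [ 50.8  16.2 -12. ]
 [-40.5 -18.3 -12. ]
 [-40.5  17.6 -12. ]]
```

```bash
python3 -m jog '[[-24,-8.5,0,0,0,0.003],[-24,-8.5,0,0,0,0.003],[-24,-8.5,0,0,0,0.003],[-24,-8.5,0,0,0,0.003],[-24,-8.5,0,0,0,0.003],[-24,-8.5,0,0,0,0.003],[-24,-8.5,0,0,0,0.003],[-24,-8.5,0,0,0,0.003],[-24,-8.5,0,0,0,0.003],[-24,-8.5,0,0,0,0.003],[-24,-8.5,0,0,0,0.003],[-24,-8,0,0,0,0]]'
python3 - <<'E'
from h import *
go(534.1,-44.7,60,1.622)
E
```

```text
time: 8.15
tool_pos: [525.9, -45.4, 197.6]
tcp_rot: [-3.139, -0.001, 1.622]
contact_force: [-0.4, 0.8, -1.5]
grip_width: 35.6
finger_force: 30.0
t 8.15 pos [525.9 -45.4 197.6] yaw 1.622 F [-0.4  0.8 -1.5] shift [  0.2   8.6 137.6] turn [-0.002 -0.001 -0.   ]
```

```bash
python3 -m jog '[[-2.5,4,0,0,0,0],[-3,5,20,0,0,0],[0,0,40,0,0,0],[0,0,40,0,0,0],[0,0,25,0,0,0],[0,0,15,0,0,0],[0,0,0,0,0,0],[0,0,0,0,0,0]]'
python3 - <<'E'
from h import *
w=bot.capture('wrist');s=bot.capture('scene')
a=cv2.resize(w[100:300,220:420],(600,600),interpolation=cv2.INTER_CUBIC)
save(a,'w4.png')
go(534.5,-50.5,47,1.622)
E
```

```text
time: 8.95
tool_pos: [536.4, -49.2, 58.6]
tcp_rot: [-3.141, -0.0, 1.622]
contact_force: [0.4, -0.5, -0.3]
grip_width: 35.6
finger_force: 30.0
t 9.05 pos [537.1 -49.6  59.6] yaw 1.622 F [ 0.4  0.7 -0.8] shift [-0.8 -2.7 12.6] turn [0.002 0.    0.   ]
```

View pics/w4.png

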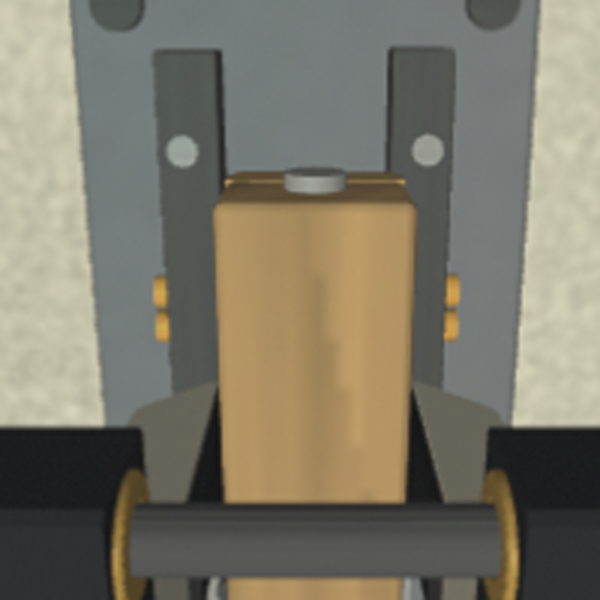

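```bash
python3 - <<'E'
from h import *
c=cam('wrist');a=.051
for b in(0,-3.4):
  r=toplane(c,np.array([[222,49],[388,47]])/3.+[220,100],28+b)
  w=toplane(c,np.array([[226,180],[407,180]])/3.+[220,100],42+b)
  t=toplane(c,np.array([[217,204],[413,204]])/3.+[220,100],75+b)
  d=np.array([-np.sin(a),np.cos(a),0]);print('rail end y',(r@d).round(1),'wagon end',(w@d).round(1),(t@d).round(1),'wagon centre in jig y',62+((w-r)@d).mean()-45,62+((t-r)@d).mean()-45,'x',(w-r).mean(0)[0],(t-r).mean(0)[0])
E
```

```text
rail end y [-1.8 -1.4] wagon end [-28.2 -28.2] [-26.5 -26.5] wagon centre in jig y -9.58879986902403 -7.942287267235287 x 3.830478114902064 3.3419580133211184
rail end y [-1.9 -1.5] wagon end [-28.8 -28.8] [-27.2 -27.2] wagon centre in jig y -10.111633765736286 -8.565048455036333 x 3.9028134360822833 3.413301368235466
```

```bash
python3 -m jog '[[1,-2.5,0,0,0,0],[0,0,5,0,0,0],[0,0,4,0,0,0],[0,0,2,0,0,0],[0,0,0,0,0,0],[0,0,0,0,0,0]]'
python3 -m jog '[[0,0,1,0,0,0],[0,0,1,0,0,0],[0,0,1,0,0,0],[0,0,0,0,0,0]]'
```

```text
time: 9.65
tool_pos: [533.9, -48.9, 47.6]
tcp_rot: [-3.141, 0.0, 1.622]
contact_force: [0.8, 0.6, -0.8]
grip_width: 35.4
finger_force: 30.0
time: 10.05
tool_pos: [533.7, -48.8, 44.5]
tcp_rot: [-3.141, 0.0, 1.622]
contact_force: [0.1, -0.5, -1.4]
grip_width: 35.6
finger_force: 30.0
```

```bash
python3 -m jog '[[0,0,1,0,0,0],[0,0,1,0,0,0],[0,0,1,0,0,0],[0,0,0,0,0,0]]'
python3 -m jog '[[0,0,0.7,0,0,0],[0,0,0.7,0,0,0],[0,0,0.6,0,0,0],[0,0,0,0,0,0]]'
```

```text
time: 10.45
tool_pos: [533.7, -48.8, 41.5]
tcp_rot: [-3.141, 0.0, 1.622]
contact_force: [0.0, -0.4, -1.0]
grip_width: 35.7
finger_force: 30.0
time: 10.85
tool_pos: [533.8, -48.8, 39.6]
tcp_rot: [-3.141, 0.0, 1.622]
contact_force: [-0.7, -0.4, -1.7]
grip_width: 35.8
finger_force: 30.0
```

```bash
python3 -m jog '[[0,0,0.7,0,0,0],[0,0,0.7,0,0,0],[0,0,0,0,0,0]]'
python3 -m jog '[[0,0,0.7,0,0,0],[0,0,0.7,0,0,0],[0,0,0,0,0,0]]'
```

```text
time: 11.15
tool_pos: [534.0, -48.9, 38.3]
tcp_rot: [3.141, 0.0, 1.622]
contact_force: [0.7, 0.7, -1.0]
grip_width: 35.8
finger_force: 30.0
time: 11.45
tool_pos: [534.2, -48.9, 37.1]
tcp_rot: [3.141, 0.0, 1.622]
contact_force: [1.8, -0.1, -0.1]
grip_width: 35.5
finger_force: 30.0
```

```bash
python3 -m jog '[[0,0,0.7,0,0,0],[0,0,0.7,0,0,0],[0,0,0,0,0,0]]'
python3 -m jog '[[0,0,0.7,0,0,0],[0,0,0.7,0,0,0],[0,0,0,0,0,0]]'
```

```text
time: 11.75
tool_pos: [534.0, -48.9, 35.7]
tcp_rot: [3.141, 0.0, 1.622]
contact_force: [0.9, -0.1, 3.4]
grip_width: 35.8
finger_force: 30.0
time: 12.05
tool_pos: [533.7, -48.8, 33.9]
tcp_rot: [-3.141, 0.0, 1.622]
contact_force: [0.5, 0.0, 2.0]
grip_width: 35.9
finger_force: 30.0
```

```bash
python3 -m jog '[[0,0,0.7,0,0,0],[0,0,0.7,0,0,0],[0,0,0,0,0,0]]'
python3 -m jog '[[0,0,0.4,0,0,0],[0,0,0.4,0,0,0],[0,0,0,0,0,0]]'
```

```text
time: 12.35
tool_pos: [533.8, -48.8, 32.6]
tcp_rot: [-3.141, 0.0, 1.622]
contact_force: [0.4, -0.0, 2.7]
grip_width: 35.6
finger_force: 30.0
time: 12.65
tool_pos: [533.8, -48.8, 32.6]
tcp_rot: [3.141, 0.0, 1.622]
contact_force: [-1.6, 0.1, 10.0]
grip_width: 35.9
finger_force: 30.0
```

```bash
python3 -m jog '[[0,0,-0.7,0,0,0],[0,0,0,0,0,0],[0,0,0,0,0,0],[0,0,0,0,0,0],[0,0,0,0,0,0],[0,0,-10,0,0,0],[0,0,-20,0,0,0],[5,0,-10,0,0,0],[0,0,0,0,0,0]]' 60
python3 -m jog '[[0,0,0,0,0,0],[0,0,0,0,0,0],[0,0,0,0,0,0],[0,0,0,0,0,0],[0,0,0,0,0,0],[0,0,5,0,0,0],[0,0,5,0,0,0],[0,0,5,0,0,0],[0,0,3,0,0,0],[0,0,2,0,0,0],[0,0,0,0,0,0]]' 0
```

```text
time: 13.55
tool_pos: [534.6, -43.5, 74.4]
tcp_rot: [3.138, 0.001, 1.622]
contact_force: [-0.5, 0.0, 0.2]
grip_width: 55.3
finger_force: 0.0
time: 14.65
tool_pos: [533.4, -43.8, 52.3]
tcp_rot: [-3.141, -0.0, 1.622]
contact_force: [-0.5, -0.0, 0.1]
grip_width: 0.5
finger_force: 0.0
```

```bash
python3 -m jog '[[0,0,1,0,0,0],[0,0,1,0,0,0],[0,0,1,0,0,0],[0,0,0,0,0,0]]'
python3 -m jog '[[0,0,0.7,0,0,0],[0,0,0.7,0,0,0],[0,0,0,0,0,0]]'
```

```text
time: 15.05
tool_pos: [533.5, -43.8, 49.5]
tcp_rot: [-3.141, 0.0, 1.622]
contact_force: [-0.1, -0.5, -0.8]
grip_width: 0.5
finger_force: 0.0
time: 15.35
tool_pos: [533.6, -43.9, 48.3]
tcp_rot: [3.141, 0.0, 1.622]
contact_force: [0.1, 0.2, 1.2]
grip_width: 0.2
finger_force: 0.7
```

```bash
python3 -m jog '[[0,0,0.5,0,0,0],[0,0,0.5,0,0,0],[0,0,0,0,0,0]]'
python3 -m jog '[[0,0,0.3,0,0,0],[0,0,0.2,0,0,0],[0,0,0,0,0,0]]'
```

```text
time: 15.65
tool_pos: [533.7, -43.9, 48.3]
tcp_rot: [3.141, 0.0, 1.622]
contact_force: [-2.7, 1.3, 9.7]
grip_width: 0.4
finger_force: 5.0
time: 15.95
tool_pos: [533.7, -43.9, 48.2]
tcp_rot: [3.141, 0.0, 1.622]
contact_force: [-4.5, 1.2, 14.2]
grip_width: 0.4
finger_force: 7.0
```

The wagon is home: the top is solid at z 48.2 under 14 N. Next is the handle.

```bash
python3 -m jog '[[0,0,-10,0,0,0],[0,0,-30,0,0,0],[0,0,-45,0,0,0],[0,0,-45,0,0,0],[0,0,-45,0,0,0],[0,0,-25,0,0,0],[-20,0,0,0,0,0],[-35,0,0,0,0,0],[-35,0,0,0,0,0],[-20,0,0,0,0,0],[0,0,0,0,0,0]]' 50
python3 - <<'E'
from h import *
w=bot.capture('wrist');s=bot.capture('scene')
c=cam('wrist');cs=cam('scene');a=.051;J=np.array([533.4,-37.1])
def W(y,z): return [J[0]-np.sin(a)*y,J[1]+np.cos(a)*y,z]
r=bot.outline_of('clamp_handle','scene')
print([(q['p'],q['pixel']) for q in r])
hsv=cv2.cvtColor(s,cv2.COLOR_RGB2HSV);m=((hsv[...,0]<8)|(hsv[...,0]>172))&(hsv[...,1]>150)&(hsv[...,2]>70);m[:, :280]=0;m[:,320:]=0;m[:135]=0;m[175:]=0
ys,xs=np.nonzero(m);print('scene red',xs.min(),xs.max(),ys.min(),ys.max(),xs[ys==ys.min()].mean(),xs[ys==ys.max()].mean())
for h in(1.2,1.25,1.3,1.35,1.4,1.45):
  P=[W(-130-l*np.cos(h),78+l*np.sin(h)) for l in(49,100,127)]
  print(h,proj(cs,P).round(1).tolist(),proj(c,P).round(0).tolist())
z=cv2.resize(s[130:250,250:370],(480,480),interpolation=cv2.INTER_CUBIC)
save(np.hstack([z,cv2.resize(w[100:400,170:470],(320,320)) if 0 else w[:,160:480][:400].copy()[:400].repeat(1,0)[:480] if 0 else cv2.resize(w,(320,200))[:,:].repeat(1,0)] if 0 else [z,np.vstack([cv2.resize(w,(320,200)),np.zeros((280,320,3),np.uint8)])]),'w5.png')
go(*W(-130-100*np.cos(1.3),220),1.622)
E
```

```text
time: 17.05
tool_pos: [539.0, -156.2, 246.6]
tcp_rot: [-3.141, 0.001, 1.619]
contact_force: [0.5, 0.9, 0.1]
grip_width: 46.1
finger_force: 0.0
[(0.7, [296.1, 161.6]), (0.67, [311.4, 206.0])]
scene red 295 302 146 167 297.0 300.0
1.2 [[298.8, 166.1], [294.8, 151.9], [292.7, 144.2]] [[326.0, 217.0], [326.0, 254.0], [326.0, 278.0]]
1.25 [[299.2, 166.2], [295.7, 152.2], [293.8, 144.5]] [[326.0, 215.0], [326.0, 250.0], [326.0, 273.0]]
1.3 [[299.6, 166.4], [296.6, 152.6], [295.0, 145.0]] [[326.0, 213.0], [326.0, 246.0], [326.0, 268.0]]
1.35 [[300.1, 166.7], [297.5, 153.0], [296.1, 145.6]] [[326.0, 211.0], [326.0, 242.0], [326.0, 263.0]]
1.4 [[300.5, 166.9], [298.5, 153.5], [297.3, 146.2]] [[326.0, 209.0], [326.0, 237.0], [326.0, 257.0]]
1.45 [[301.0, 167.2], [299.4, 154.1], [298.6, 146.9]] [[326.0, 207.0], [326.0, 233.0], [326.0, 251.0]]
t 17.2 pos [ 539.  -153.   246.7] yaw 1.622 F [-0.4  0.1 -0.4] shift [-40.7   0.3  26.7] turn [-0. -0. -0.]
```

View pics/w5.png

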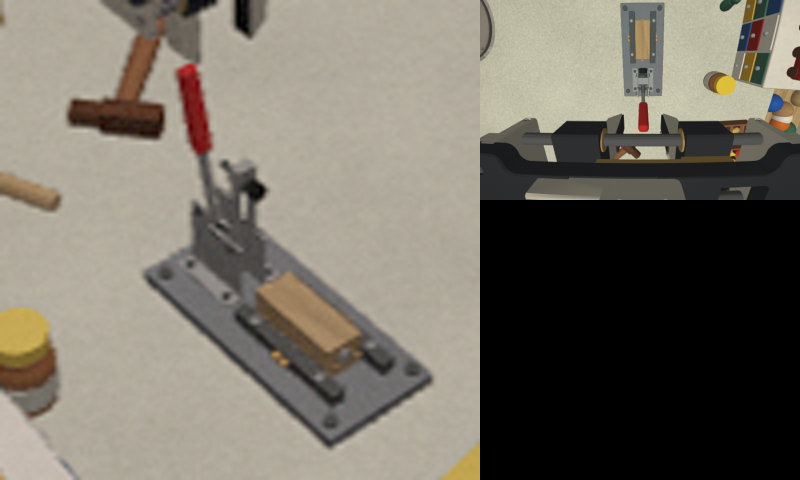

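The scene shows the wagon flat in the channel and the handle upright; the red grip's tip is at (297,146) and its root at (300,167), so h ≈ 1.35.

```bash
python3 -m jog '[[-18,0,0,0,0,0],[-18,0,0,0,0,0],[0,0,0,0,0,0],[0,0,20,0,0,0],[0,0,25,0,0,0],[0,0,25,0,0,0],[0,0,15,0,0,0],[0,0,5,0,0,0],[0,0,0,0,0,0]]'
python3 -m jog '[[0,0,0,0,0,0],[0,0,0,0,0,0],[0,0,0,0,0,0],[0,0,0,0,0,0],[0,0,0,0,0,0],[0,0,0,0,0,0]]' 8
python3 - <<'E'
from h import *
w=bot.capture('wrist');save(cv2.resize(w[150:400,160:480],None,fx=2,fy=2),'w6.png')
go(541.1,-188.8,156.6)
a=.051;J=np.array([533.4,-37.1]);o=bot.get_obs()
for n,h in enumerate((1.35,1.2,1.05,.9,.75,.6,.45,.3,.15,0)): # tool displacement from start along tool x (=-jig... ) and z
  print(h,round(100*(np.cos(1.35)-np.cos(h)),1),round(100*(np.sin(1.35)-np.sin(h)),1))
E
```

```text
time: 18.1
tool_pos: [540.8, -189.6, 156.3]
tcp_rot: [-3.141, -0.001, 1.622]
contact_force: [0.4, -0.5, 0.3]
grip_width: 45.6
finger_force: 0.0
time: 18.7
tool_pos: [542.2, -189.7, 157.4]
tcp_rot: [3.139, 0.001, 1.622]
contact_force: [5.3, 0.7, 0.4]
grip_width: 17.9
finger_force: 30.0
t 18.75 pos [ 542.2 -189.7  157.3] yaw 1.622 F [ 5.4 -0.2  0.7] shift [ 1.  -1.   0.7] turn [0.003 0.001 0.   ]
1.35 0.0 0.0
1.2 -14.3 4.4
1.05 -27.9 10.8
0.9 -40.3 19.2
0.75 -51.3 29.4
0.6 -60.6 41.1
0.45 -68.1 54.1
0.3 -73.6 68.0
0.15 -77.0 82.6
0 -78.1 97.6
```

View pics/w6.png

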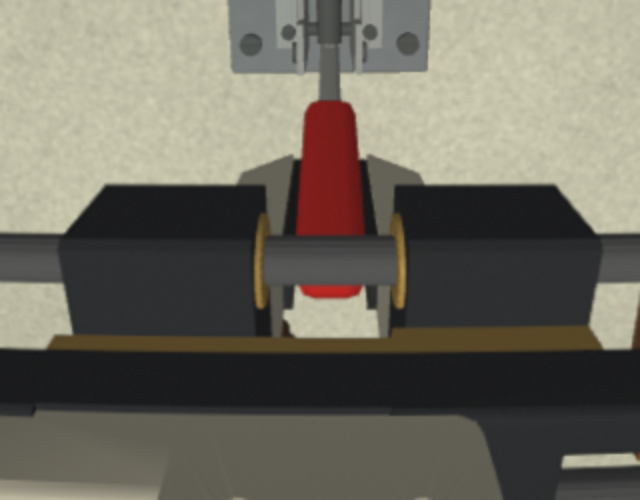

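The grip is pinched at 17.9 mm. Now I lead it along its arc.

```bash
python3 -m jog '[[-7.2,0.5,2,0,0,0],[-7.1,0.5,2.4,0,0,0],[-6.9,0,3,0,0,0],[-6.7,0,3.4,0,0,0],[-6.4,0,4,0,0,0],[-6,0,4.4,0,0,0],[0,0,0,0,0,0]]'
python3 - <<'E'
from h import *
go(540+3,-229,176)
E
```

```text
time: 19.45
tool_pos: [544.6, -230.4, 138.7]
tcp_rot: [3.14, 0.001, 1.622]
contact_force: [1.1, -1.4, 4.9]
grip_width: 17.9
finger_force: 30.0
t 19.45 pos [ 544.6 -230.4  138.7] yaw 1.622 F [ 1.1 -1.4  4.9] shift [  1.4  -1.4 -37.3] turn [0.002 0.001 0.   ]
```

```bash
python3 -m jog '[[-5.7,0,4.9,0,0,0],[-5.3,0,5.3,0,0,0],[-4.9,0,5.7,0,0,0],[-4.4,0,6,0,0,0],[-4,0,6.4,0,0,0],[-3.5,0,6.6,0,0,0],[-3,0,6.8,0,0,0],[-2.5,0,7.1,0,0,0],[0,0,0,0,0,0]]'
```

```text
time: 20.35
tool_pos: [546.9, -268.3, 91.2]
tcp_rot: [3.137, 0.009, 1.621]
contact_force: [-0.4, -15.7, 6.3]
grip_width: 17.7
finger_force: 30.0
```

```bash
python3 -m jog '[[-4,0,7,0,0,0],[-2,0,7,0,0,0],[-1.5,0,7,0,0,0],[0,0,0,0,0,0]]'
```

```text
time: 20.75
tool_pos: [547.3, -275.4, 69.6]
tcp_rot: [3.137, 0.008, 1.621]
contact_force: [-0.0, -14.0, 2.2]
grip_width: 17.4
finger_force: 30.0
```

```bash
python3 -m jog '[[-3,0,4,0,0,0],[-1,0,4,0,0,0],[0,0,3,0,0,0],[0,0,0,0,0,0]]'
python3 - <<'E'
from h import *
s=bot.capture('scene');cs=cam('scene')
a=.051;J=np.array([533.4,-37.1])
hsv=cv2.cvtColor(s,cv2.COLOR_RGB2HSV)
save(cv2.resize(s[130:250,240:360],(480,480),interpolation=cv2.INTER_CUBIC),'w7.png')
E
```

```text
time: 21.15
tool_pos: [547.4, -277.7, 58.5]
tcp_rot: [3.138, 0.006, 1.621]
contact_force: [-0.4, -8.6, 2.1]
grip_width: 17.5
finger_force: 30.0
```

View pics/w7.png

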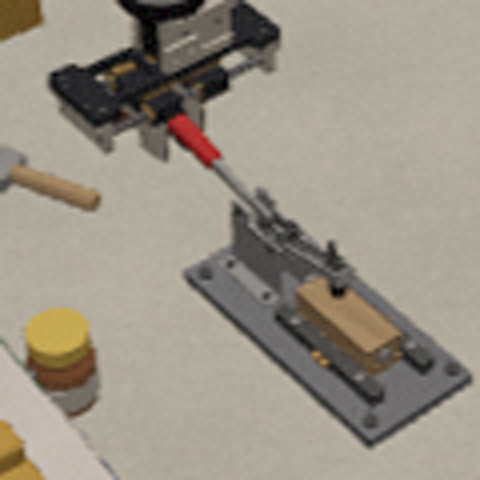

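The foot is nearly on the wagon (crop (335,285)), and there is no stop force yet. I'll continue down.

```bash
python3 -m jog '[[0,0,2,0,0,0],[0,0,2,0,0,0],[0,0,2,0,0,0],[0,0,0,0,0,0]]'
python3 -m jog '[[0,0,1.5,0,0,0],[0,0,1.5,0,0,0],[0,0,0,0,0,0]]'
```

```text
time: 21.6
tool_pos: [547.5, -278.3, 52.9]
tcp_rot: [3.138, 0.007, 1.621]
contact_force: [-0.7, -11.1, 4.7]
grip_width: 17.7
finger_force: 30.0
time: 21.9
tool_pos: [547.5, -278.5, 50.0]
tcp_rot: [3.138, 0.007, 1.621]
contact_force: [-2.5, -11.3, 6.3]
grip_width: 17.4
finger_force: 30.0
```

```bash
python3 -m jog '[[0,0,1.5,0,0,0],[0,0,1.5,0,0,0],[0,0,0,0,0,0]]'
python3 -m jog '[[0,0,1.5,0,0,0],[0,0,1.5,0,0,0],[0,0,0,0,0,0]]'
```

```text
time: 22.2
tool_pos: [547.5, -278.7, 47.0]
tcp_rot: [3.138, 0.007, 1.621]
contact_force: [-1.5, -12.5, 6.0]
grip_width: 17.5
finger_force: 30.0
time: 22.5
tool_pos: [547.5, -278.8, 44.0]
tcp_rot: [3.138, 0.007, 1.621]
contact_force: [-1.8, -11.6, 6.4]
grip_width: 17.7
finger_force: 30.0
```

```bash
python3 -m jog '[[0,0,0,0,0,0],[0,0,0,0,0,0],[0,0,0,0,0,0],[0,0,0,0,0,0],[0,0,-20,0,0,0],[0,0,-30,0,0,0],[0,0,-30,0,0,0],[0,0,0,0,0,0]]' 50
python3 -m jog '[[4,-1,0,0,0,0],[4,-1,0,0,0,0],[0,0,0,0,0,0],[0,0,0,0,0,0],[0,0,0,0,0,0],[0,0,10,0,0,0],[0,0,10,0,0,0],[0,0,5,0,0,0],[0,0,0,0,0,0]]' 0
```

```text
time: 23.3
tool_pos: [548.5, -275.6, 126.1]
tcp_rot: [3.135, 0.005, 1.622]
contact_force: [1.1, -0.1, 0.7]
grip_width: 45.5
finger_force: 0.0
time: 24.2
tool_pos: [543.3, -266.3, 95.2]
tcp_rot: [-3.139, -0.001, 1.622]
contact_force: [0.0, -0.5, 0.7]
grip_width: 0.5
finger_force: 0.0
```

```bash
python3 -m jog '[[0,1.5,2,0,0,0],[0,0,2,0,0,0],[0,0,2,0,0,0],[0,0,0,0,0,0]]'
python3 -m jog '[[0,0,1.5,0,0,0],[0,0,1.5,0,0,0],[0,0,0,0,0,0]]'
```

```text
time: 24.6
tool_pos: [545.9, -267.0, 91.5]
tcp_rot: [3.14, 0.001, 1.622]
contact_force: [0.2, 0.8, 2.3]
grip_width: 0.4
finger_force: 1.5
time: 24.9
tool_pos: [546.0, -267.3, 88.9]
tcp_rot: [3.14, 0.002, 1.622]
contact_force: [-1.1, -0.6, 6.2]
grip_width: 0.5
finger_force: 3.0
```

```bash
python3 -m jog '[[0,0,1.5,0,0,0],[0,0,1.5,0,0,0],[0,0,0,0,0,0]]'
python3 -m jog '[[0,0,1,0,0,0],[0,0,1,0,0,0],[0,0,0,0,0,0]]'
```

```text
time: 25.2
tool_pos: [546.0, -267.5, 86.3]
tcp_rot: [3.14, 0.002, 1.622]
contact_force: [-2.3, -1.1, 8.4]
grip_width: 0.4
finger_force: 4.0
time: 25.5
tool_pos: [546.1, -267.5, 86.0]
tcp_rot: [3.139, 0.003, 1.622]
contact_force: [-5.1, 1.0, 18.5]
grip_width: 0.1
finger_force: 9.5
```

```bash
python3 -m jog '[[0,0,0.8,0,0,0],[0,0,0.5,0,0,0],[0,0,0,0,0,0]]'
python3 -m jog '[[0,0,-10,0,0,0],[0,0,-25,0,0,0],[0,0,-40,0,0,0],[0,0,-40,0,0,0],[0,0,-20,0,0,0],[0,0,0,0,0,0],[0,0,0,0,0,0]]'
python3 - <<'E'
from h import *
s=bot.capture('scene')
save(cv2.resize(s[130:330,240:440],(600,600),interpolation=cv2.INTER_CUBIC),'w8.png')
E
```

```text
time: 25.8
tool_pos: [546.1, -267.6, 85.8]
tcp_rot: [3.138, 0.003, 1.622]
contact_force: [-7.3, 3.1, 26.6]
grip_width: 0.6
finger_force: 13.2
time: 26.5
tool_pos: [545.2, -266.4, 215.8]
tcp_rot: [-3.141, -0.0, 1.622]
contact_force: [0.8, -0.3, -1.1]
grip_width: 0.3
finger_force: 0.0
```

View pics/w8.png

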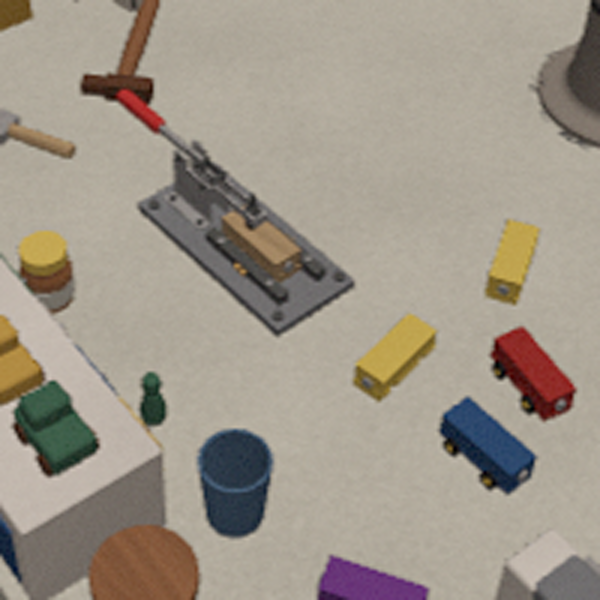

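The clamp's foot is down on the seated wagon (crop (255,215)), the handle is level (130,105), the bystanders are in place and the gripper is clear.

```bash
python3 -c "
from plant import bot
print(bot.close_job())"
```

```text
the job is handed in; nothing more can be done
None
```

The job is handed in at about 26.5 s: the beech wagon is fully home over both keys, the clamp handle was pressed to its stop, and the gripper is clear; the judge returned no verdict.

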